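# Unpile the drawing-table things into their trays

### The arm

A 6-joint arm with a two-finger parallel gripper is mounted at the origin on the work surface; the furniture and walls round the work are solid. World frame = base frame: x ahead of the robot, y to its left, z up, the work surface at z = 0. Lengths are in m, angles in rad, forces in N, time in s.
With the tool pointing down it reaches from about 0.275 to 0.75 m from the base axis. Payload 10.2 kg.
Tool frame: the origin (TCP) lies at the very end of the fingers, on their centre line; the grasp point (between the pads) lies 19 mm behind it; y points along the fingers, x is the direction in which the jaws open and shut, and the axes are right-handed (so a half turn about y gives the same grasp; the last joint's range is limited). The gripper opens to 88 mm and grips with 3 to 60 N. Pads are 18 mm wide; open, the fingers measure 123 mm over their backs; the gripper's body (75 mm by 187 mm) begins 45 mm behind the grasp point.
Start: joints at [-1.572, 0.313, 1.498, -0, 1.331, -0.223], TCP at [0.115, -0.512, 0.239] pointing down, gripper open.
Joint ranges: [-2.94, 2.94], [-0.97, 2.17], [0.19, 2.56], [-1.23, 4.37], [0.02, 3.11], [-2.88, 2.88]. Speed limits (rad/s): [2.39, 2.39, 3.01, 3.14, 3.14, 3.14].

### API

Orientations are given as a rotation vector (axis times angle).
In Python, from rig import sensors, get_image, robot gives the robot as it stands.
- The arm moves only by the tool arm_command, never from a script. Its argument "targets" is a list of rows, each a list of 4 numbers: the shift along the tool's x, y, z in mm, then the turn about the tool's y in degrees. A call has 1 to 20 rows; each row shifts and turns the pose as measured when the row begins, along the tool's axes as they then stand; what a row does not reach is not made up. A row lasts 1/10 s, in which the tool goes at most 50 mm and 8.59 degrees, less where a joint would pass 70% of its speed; a pose out of reach is approached as far as the arm can. A call with a gripper value outside its range is refused whole. "hand" is the finger opening in mm, from 0 to 88.1, set as the call begins (left out, the last holds). The fingers move at their own pace and stop on an object; "newtons" is the grip in N (left out, the last holds). Time passes only in rows, so rows that do not move let the fingers close. It gives the time, the measured TCP pose, the force and the opening at its end, in the units of the state.
- sensors.state(): the state, without advancing time (a new reading comes with each control period).
- get_image(name): name is "side" or "top"; returns a dict with "color" (384x512x3 uint8, blue, green, red), "mtx" (3x3 intrinsics, pixels), "rvec" (rotation vector, rad) and "tvec" (3), from world to camera coordinates, as OpenCV has them. Camera axes: x right, y down, z forward; pixel columns grow to the right and rows downward; lengths in m; the calibration is good to about 2 mm. A picture is of the moment at which its call begins. There is no depth.
- robot.job_done(): hands the job in, once; it reports no verdict.
The state is a dict: "clock": time; "q": joint angles; "qd": joint speeds; "joint_efforts": joint torques, N m; "eef_pos": TCP position; "tcp_rot": TCP orientation; "wrist_force": force on the tool from outside, world axes, zero at the start; "wrist_torque": the same for the moment, N m; "grip_width": finger opening in m.
Only numpy, scipy, OpenCV 4.12 (cv2) and the standard library are available. Lean on these libraries where they do the work, as an engineer would, in place of code of your own. Each camera call takes 0.05 s, during which the arm holds its last target. There are 200 camera calls.

### The job

The wooden block, tape roll, eraser and red ink bottle have been piled up: take the pile apart and put each thing in its own wooden tray, the one that fits its shape and size (yellow floor for the block, black for the tape, blue for the eraser, red for the ink), lying or standing flat inside the rim, right way up, and the long ones along their tray. Keep the glass ink bottle upright all the time and set it down gently instead of dropping it. Leave the marker and the thin brush beside the small trays where they lie.

Things in the scene. Friction and masses are not known exactly. Their poses are not given: they have to be found in the camera images.
- wood_block: brown wooden sanding block, bottom of the pile, 57 (x) x 112 (y, its long axis) x 34 mm high, about 0.1 kg; loose. Origin: centre of its underside. Its narrow 57 mm is what a gripper takes.
- tape_roll: roll of black tape lying flat on one half of the wooden block, 53 mm across, 19 mm high; its origin starts 28 mm along +y from the block's centre. Origin: centre of its underside.
- rubber_eraser: blue and white eraser lying flat across the tape roll, 25 (x) x 43 (y, its long axis) x 15 mm high. Origin: centre of its underside.
- red_ink: small red glass ink bottle with a red cap, standing on the other half of the wooden block (its axis starts 34 mm along -y from the block's centre), 35 mm across the body up to about 46 mm height, shoulder and a narrower cap (about 23 mm) above, 63 mm tall in all; take it round the body. Origin: centre of its underside, z axis up along the bottle.
- block_tray: largest tray, for the wooden block: low oblong wooden tray with a yellow floor, fixed. Recess 75 (x) x 130 mm (y, long axis), rims 5 mm wide, outside 85 x 140 mm. Origin: centre of its underside; the recess floor is 8 mm and the top of the rim 12 mm above it.
- tape_tray: larger of the two round trays, for the tape roll: low wooden tray with a black floor, fixed. Recess 70 mm across, outside 80 mm. Origin: centre of its underside; the recess floor is 8 mm and the top of the rim 12 mm above it.
- eraser_tray: small oblong tray, for the eraser: low wooden tray with a blue floor, fixed. Recess 43 (x) x 62 mm (y, long axis), outside 53 x 72 mm. Origin: centre of its underside; the recess floor is 8 mm and the top of the rim 12 mm above it.
- ink_tray: smaller of the two round trays, for the ink bottle: low wooden tray with a red floor, fixed. Recess 54 mm across, outside 64 mm. Origin: centre of its underside; the recess floor is 8 mm and the top of the rim 12 mm above it.
- blue_marker: white marker pen with blue cap, a bystander lying on the table to the right of the three small trays, about along world x (its own long axis is y), 17 x 135 x 16 mm, loose. Origin: middle of its underside.
- dark_brush: thin dark green brush, a bystander lying on the table to the left of the three small trays, about along world x (its own long axis is y), 9 x 169 x 10 mm, loose. Origin: middle of its underside.

How it is judged:
By the outcome, as a careful person would: the job done as asked, in the order asked, and still so for the second after the job is handed in, with the robot touching nothing.
It also fails if it takes over 104 s, if anything falls off the work surface, if the arm or the gripper's body presses on something with over 40 N, if the wrist force passes 120 N, or if a joint passes its speed limit or range.

## Working session

There is one attempt and no reset: what is moved stays moved. The work goes in short steps, Python scripts to look and compute and a tool call to move; the robot and the scene stay as the last step left them, time stands still between calls to the robot, and variables do not carry over. Pictures are saved under pics/ and viewed, about 12 in all and at most 16, crops included, and the job is handed in when it is done.

Besides the shell and the picture viewer there is one more tool, called after "Call:" as name([rows], argument=value, ...), one row to a line, values as JSON. arm_command: Moves the arm, as the interface text tells. Its arguments: {"type":"object","properties":{"targets":{"type":"array"},"hand":{"type":"number"},"newtons":{"type":"number"}},"required":["targets"]}

```bash
ls; mkdir -p pics; cat > h.py <<'E'
import cv2,numpy as np
from rig import sensors,get_image,robot
def snap(n,fn):
    d=get_image(n); cv2.imwrite('pics/'+fn,d['color']); np.savez('pics/'+fn+'.npz',**d); return d
def ray(d,uv,z):
    R=cv2.Rodrigues(np.array(d['rvec'],float))[0]; t=np.array(d['tvec'],float).ravel()
    p=np.array(uv,float).reshape(-1,1,2); n=cv2.undistortPoints(p,np.array(d['mtx'],float),None).reshape(-1,2)
    c=-R.T@t; r=np.c_[n,np.ones(len(n))]@R
    return c+r*((z-c[2])/r[:,2])[:,None]
def proj(d,P):
    return cv2.projectPoints(np.array(P,float).reshape(-1,3),np.array(d['rvec'],float),np.array(d['tvec'],float),np.array(d['mtx'],float),None)[0].reshape(-1,2)
def load(fn): return dict(np.load('pics/'+fn+'.npz'))
E
python3 - <<'E'
from h import *
a=snap('top','t0.png');b=snap('side','s0.png')
for d in(a,b):
    R=cv2.Rodrigues(np.array(d['rvec'],float))[0];print(-R.T@np.array(d['tvec'],float).ravel(),R[2],d['mtx'])
print(sensors.state())
E
```

```text
pics
[0.33532566 0.00463011 1.12624246] [ 0.10107892  0.01811539 -0.99471347] [[410.93150017   0.         262.81118585]
 [  0.         410.93150017 193.330628  ]
 [  0.           0.           1.        ]]
[0.19517416 0.85488367 0.64250271] [ 0.23797032 -0.80090105 -0.54947943] [[363.78750709   0.         259.38828629]
 [  0.         363.78750709 193.75888739]
 [  0.           0.           1.        ]]
{'clock': 0.1, 'q': array([-1.57244313e+00,  3.13368628e-01,  1.49830394e+00, -4.42291882e-05,
        1.33097322e+00, -2.23408052e-01]), 'qd': array([-2.59682841e-05, -1.96747243e-03, -2.09152936e-03,  7.10501589e-04,
       -6.69211607e-04, -2.02934199e-04]), 'joint_efforts': array([ 2.30312195e-03, -4.02811217e+01, -2.52643472e+01,  6.94931787e-02,
        3.42021743e-02, -4.67012421e-05]), 'eef_pos': array([ 0.11544643, -0.51194757,  0.23825282]), 'tcp_rot': array([-1.305147  ,  1.04473767, -1.04358411]), 'wrist_force': array([-0.47505951,  0.07063471, -0.17415637]), 'wrist_torque': array([0.05396524, 0.01389804, 0.00846614]), 'grip_width': 0.08815642216030037}
```

View pics/t0.png

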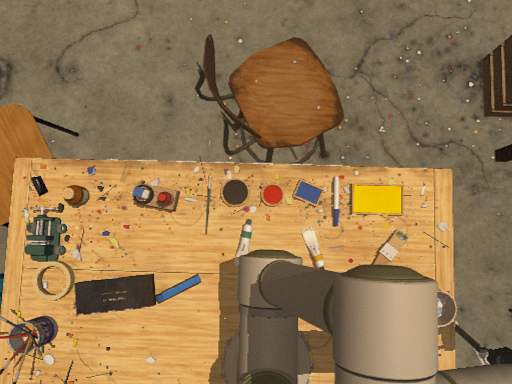

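View pics/s0.png

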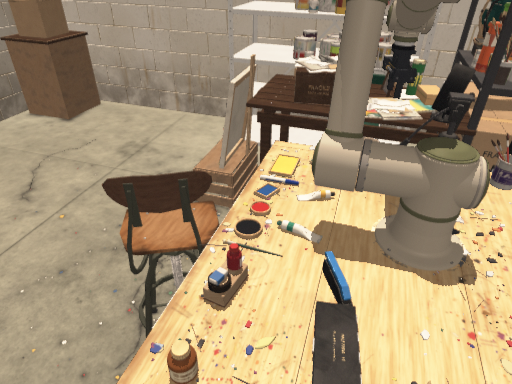

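Top: pile at (155,197), brush x≈209, black tray (235,193), red (272,195), blue (308,191), marker x≈336, yellow tray (377,199). The side view shows the ink (235,258) and the tape with eraser (218,280). Next I'll enlarge this area and measure it.

```bash
python3 - <<'E'
from h import *
a=load('t0.png');b=load('s0.png')
im=a['color'];hsv=cv2.cvtColor(im,cv2.COLOR_BGR2HSV)
def blobs(m,name,z,roi,d=a,n=2):
    x0,y0,x1,y1=roi;M=np.zeros(m.shape,np.uint8);M[y0:y1,x0:x1]=m[y0:y1,x0:x1]*255
    cs,_=cv2.findContours(M,0,2)
    for c in sorted(cs,key=cv2.contourArea)[-n:]:
        if len(c)<3 or cv2.contourArea(c)<10: continue
        P=ray(d,c.reshape(-1,2),z)
        r=cv2.minAreaRect((P[:,:2]*1000).astype(np.float32));print(name,[np.round(v,1) for v in r],cv2.contourArea(c))
H,S,V=cv2.split(hsv)
blobs((H>20)&(H<35)&(S>170)&(V>150),'yellow',.008,(340,175,415,225))
blobs((V<70),'black',.008,(217,175,252,212))
blobs(((H<6)|(H>174))&(S>170)&(V>100),'redtray',.008,(255,178,290,212))
blobs((H>100)&(H<125)&(S>120),'bluetray',.008,(290,175,325,210))
blobs((H>100)&(H<125)&(S>120),'eraserblue',.068,(130,180,165,212))
blobs(((H<6)|(H>174))&(S>150),'cap',.097,(152,185,175,212))
top=cv2.resize(im[165:230,125:200],None,fx=8,fy=8,interpolation=2)
sd=cv2.resize(b['color'][230:315,190:265],None,fx=6.1,fy=6.1,interpolation=2)
top=cv2.copyMakeBorder(top,0,0,0,0,0);h=max(top.shape[0],sd.shape[0])
sd=cv2.resize(sd,(int(sd.shape[1]*.44/.75),int(sd.shape[0]*.44/.75)));top=cv2.resize(top,(480,416))
c=np.zeros((416,800,3),np.uint8);c[:,:480]=top;c[:sd.shape[0],490:490+sd.shape[1]]=sd[:416]
cv2.imwrite('pics/c0.png',c)
E
```

```text
yellow [array([ 442.5, -285.8]), array([130.2,  73.9]), np.float64(89.7)] 1242.0
black [array([464. , 106.6]), array([37.6, 63.2]), np.float64(20.1)] 75.5
redtray [array([446.5,  -1.6]), array([46.7, 46.5]), np.float64(1.5)] 233.0
cap [array([424., 272.]), array([30.5, 27.4]), np.float64(53.5)] 66.0
```

View pics/c0.png

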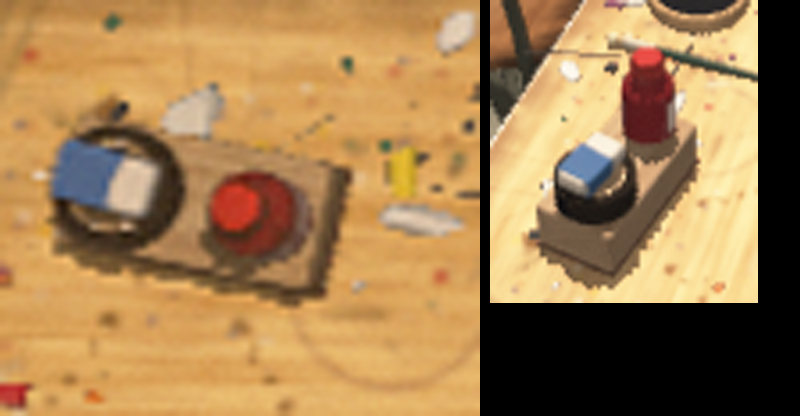

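The crop shows the eraser centre at about (106,180), tape (118,188), cap (236,205) and the block tilted about 10° in the image. I'll turn these into points.

```bash
python3 - <<'E'
from h import *
a=load('t0.png');b=load('s0.png');im=a['color']
f=lambda L:np.array(L)/6.4+[125,165]-.45
def show(n,L,z):
    P=ray(a,f(L),z)*1000;print(n,np.round(P[:,:2],1).tolist());return P
e=show('eraser',[(62,140),(50,200),(150,215),(162,165)],.068);print(e.mean(0))
show('cap',[(236,205)],.0965);show('tape',[(118,188)],.053)
B=show('block top edge far,near',[(190,140),(330,166),(90,253),(300,290),(336,170),(312,285)],.034)
for i,j in((0,1),(2,3)): d=B[i]-B[j];print(np.degrees(np.arctan2(-d[0],d[1])))
hsv=cv2.cvtColor(im,cv2.COLOR_BGR2HSV);print(im[191,308],hsv[191,308],im[193,235],hsv[193,235])
g=im.astype(int)
for n,m,roi,z in(('blue',g[:,:,0]>g[:,:,2]+30,(290,175,325,210),.008),('blk',g.sum(2)<200,(217,175,252,212),.008),('er',g[:,:,0]>g[:,:,2]+30,(128,180,152,205),.068),
  ('brush',(g[:,:,1]<110)&(g[:,:,2]<100),(200,172,217,240),.005),('marker',(g.min(2)>150)|((g[:,:,0]>g[:,:,2]+20)),(326,172,344,230),.008)):
    x0,y0,x1,y1=roi;M=np.zeros(m.shape,np.uint8);M[y0:y1,x0:x1]=m[y0:y1,x0:x1]
    cs,_=cv2.findContours(M,0,2);c=max(cs,key=cv2.contourArea)
    P=ray(a,c.reshape(-1,2),z)[:,:2]*1000;print(n,cv2.minAreaRect(P.astype(np.float32)))
s=b['color']
# side view checks
for n,p in(('cap',(424,272,96.5)),('eraser',e.mean(0))): print(n,proj(b,np.array(p)/1000))
E
```

```text
eraser [[451.9, 359.4], [427.3, 362.8], [422.3, 321.7], [442.8, 317.9]]
[436.06292167 340.44806684  68.        ]
cap [[424.8, 279.3]]
tape [[434.3, 340.0]]
block top edge far,near [[457.1, 316.8], [447.7, 257.3], [408.4, 356.1], [395.4, 267.2], [446.1, 254.7], [397.6, 262.3]]
-8.965554662417881
-8.349623268759524
[123  85  73] [113 104 123] [43 57 72] [ 14 103  72]
blue ((455.5518493652344, -98.68968200683594), (58.97848892211914, 39.44719314575195), 67.89405822753906)
blk ((452.0018005371094, 102.67891693115234), (63.3795051574707, 63.17253875732422), 1.5637465715408325)
er ((438.57940673828125, 349.07611083984375), (20.782794952392578, 22.93902587890625), 73.30467224121094)
brush ((414.63592529296875, 174.39073181152344), (85.1505355834961, 5.505049705505371), 2.396008253097534)
marker ((433.7418212890625, -176.22451782226562), (131.24835205078125, 8.186887741088867), 0.6130695343017578)
cap [[234.7096729  243.45996271]]
eraser [[218.61079539 272.31461559]]
```

```bash
cat > g.py <<'E'
from h import *
def go(x,y,z,yaw=None):
    """print tool-axes shift (mm) to world point (mm) and turn so tool x lies at angle yaw (mod 180)"""
    s=sensors.state();R=cv2.Rodrigues(s['tcp_rot'])[0]
    d=np.array([x,y,z])-s['eef_pos']*1000
    cur=np.degrees(np.arctan2(R[1,0],R[0,0]));out=''
    if yaw is not None:
        t=(yaw-cur+90)%180-90;out=f'turn about tool y {-t:.1f}'   # tool y is down
    print('pos',np.round(s['eef_pos']*1000,1),'yaw',round(cur,1),'down',R[2,1].round(4),'shift',np.round(R.T@d,1),'n',np.round(np.linalg.norm(d)/50,1),out,'q6',s['q'][5].round(2),'q1',s['q'][0].round(2))
if __name__=='__main__':
    import sys;go(*map(float,sys.argv[1:]))
E
python3 -c "
from g import *
print(cv2.Rodrigues(sensors.state()['tcp_rot'])[0].round(3))
go(436,340.4,200,-9)"
```

```text
[[ 0.22  -0.     0.976]
 [-0.976  0.001  0.22 ]
 [-0.001 -1.     0.   ]]
pos [ 115.4 -511.9  238.3] yaw -77.3 down -1.0 shift [-760.9   39.1  500.2] n 18.2 turn about tool y -68.3 q6 -0.22 q1 -1.57
```

Call:
arm_command([
  [0,0,50,0],
  [0,0,50,0],
  [0,0,50,0],
  [0,0,50,0],
  [0,0,50,0],
  [0,0,50,0],
  [0,0,50,0],
  [0,0,50,0],
  [-50,0,0,0],
  [-50,0,0,0],
  [-50,0,0,0],
  [-50,0,0,0],
  [-50,0,0,0],
  [-50,0,0,0],
  [-50,0,0,0],
  [-50,0,0,0],
  [-50,0,0,0],
  [-50,0,0,0],
  [-50,0,0,0],
  [-50,0,0,0],
], hand=60, newtons=15)

```text
clock: 2.1
eef_pos: [0.3813, 0.1589, 0.2302]
tcp_rot: [-1.297, 1.069, -1.036]
wrist_force: [0.8, -0.1, 0.1]
grip_width: 0.0597
```

Call:
arm_command([
  [-40,0,0,-8.5],
  [-30,0,0,-8.5],
  [0,0,0,-8.5],
  [0,0,0,-8.5],
  [0,0,0,-8.5],
  [0,0,0,-8.5],
  [0,0,0,-8.5],
  [0,0,0,-8.5],
])

```text
clock: 2.9
eef_pos: [0.3571, 0.2342, 0.23]
tcp_rot: [-1.554, 0.137, -0.109]
wrist_force: [0.1, 0.7, -0.8]
grip_width: 0.0601
```

```bash
python3 g.py 436 340 120 -9
```

```text
pos [357.1 234.2 230. ] yaw -9.0 down -0.9998 shift [ 63.5 110.2 115.4] n 3.4 turn about tool y 0.0 q6 0.44 q1 0.29
```

Call:
arm_command([
  [32,35,50,0],
  [32,35,50,0],
  [0,35,15,0],
  [0,0,0,0],
  [0,0,0,0],
])

```text
clock: 3.4
eef_pos: [0.418, 0.3183, 0.1418]
tcp_rot: [-1.553, 0.13, -0.107]
wrist_force: [0.1, 0.6, 0.1]
grip_width: 0.0599
```

```bash
python3 g.py 436 340 58 -9; python3 -c "
from h import *
snap('top','t1.png');snap('side','s1.png')
a=load('t1.png')['color'][165:230,120:195];b=load('s1.png')['color'][215:315,180:280]
cv2.imwrite('pics/c1.png',np.hstack([cv2.resize(a,(400,347)),cv2.copyMakeBorder(cv2.resize(b,(347,347)),0,0,0,0,0)]))"
```

```text
pos [418.  318.3 141.8] yaw -8.7 down -0.9998 shift [15.8 83.9 23.1] n 1.8 turn about tool y 0.3 q6 0.56 q1 0.42
```

View pics/c1.png

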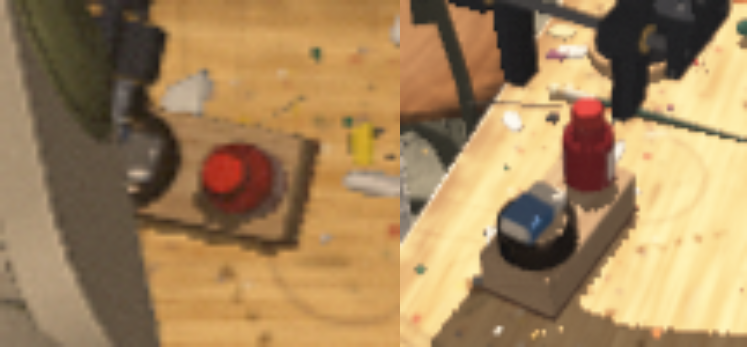

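The gripper hangs above the pile, in line with the block, with the eraser undisturbed on the tape (side crop (530,215)). Rows undershoot a little, so I'll centre first and then descend.

Call:
arm_command([
  [16,30,23,0],
  [3,10,5,0],
  [0,0,0,0],
  [0,0,0,0],
], hand=50)

```text
clock: 3.9
eef_pos: [0.4427, 0.3425, 0.1084]
tcp_rot: [-1.549, 0.125, -0.116]
wrist_force: [0.3, 0.2, 0.8]
grip_width: 0.0499
```

```bash
python3 g.py 436 340 58 -9
```

```text
pos [442.7 342.5 108.4] yaw -8.8 down -0.9998 shift [-5.9 50.4 -4.4] n 1.0 turn about tool y 0.2 q6 0.58 q1 0.44
```

Call:
arm_command([
  [-4,20,-3,0],
  [-1,15,-1,0],
  [0,8,0,0],
  [0,5,0,0],
  [0,0,0,0],
  [0,0,0,0],
])

```text
clock: 4.5
eef_pos: [0.4384, 0.3392, 0.0668]
tcp_rot: [-1.544, 0.118, -0.124]
wrist_force: [0.3, 0.1, 0.3]
grip_width: 0.0495
```

```bash
python3 g.py 436 340 57 -9
```

```text
pos [438.4 339.2  66.8] yaw -8.9 down -0.9997 shift [-2.6  9.8  0.2] n 0.2 turn about tool y 0.1 q6 0.58 q1 0.44
```

Call:
arm_command([
  [-3,6,0,0],
  [0,4,0,0],
  [0,0,0,0],
  [0,0,0,0],
])

```text
clock: 4.9
eef_pos: [0.4357, 0.3403, 0.057]
tcp_rot: [-1.543, 0.117, -0.125]
wrist_force: [0.1, -0.3, 0.4]
grip_width: 0.0499
```

Call:
arm_command([
  [0,0,0,0],
  [0,0,0,0],
  [0,0,0,0],
  [0,0,0,0],
  [0,0,0,0],
  [0,0,0,0],
  [0,0,0,0],
], hand=15, newtons=10)

```text
clock: 5.6
eef_pos: [0.4359, 0.3403, 0.0572]
tcp_rot: [-1.543, 0.117, -0.125]
wrist_force: [0.6, -0.1, -0.7]
grip_width: 0.0242
```

Gripped at 24 mm, close to the given 25. Now lifting.

Call:
arm_command([
  [0,-10,0,0],
  [0,-25,0,0],
  [0,-40,0,0],
  [0,-40,0,0],
  [0,-10,0,0],
  [0,0,0,0],
])

```text
clock: 6.2
eef_pos: [0.4344, 0.3369, 0.1892]
tcp_rot: [-1.543, 0.117, -0.125]
wrist_force: [0.2, -0.1, -0.1]
grip_width: 0.0234
```

```bash
python3 g.py 455.5 -98.7 100 -22; python3 -c "
from h import *
a=snap('top','t2.png')['color'];b=snap('side','s2.png')['color']
cv2.imwrite('pics/c2.png',np.hstack([cv2.resize(a[165:230,120:195],(400,347)),cv2.resize(b[200:315,170:285],(347,347))]))"
```

```text
pos [434.4 336.9 189.2] yaw -8.9 down -0.9997 shift [  87.7   78.9 -429.2] n 8.9 turn about tool y 13.1 q6 0.59 q1 0.44
```

View pics/c2.png

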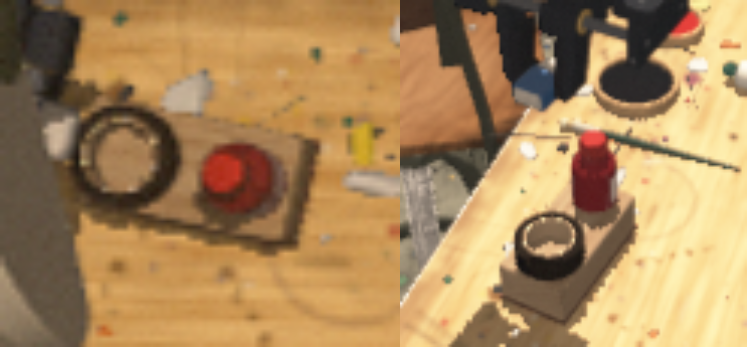

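The eraser is held (side crop (535,85)), and the tape and ink stayed put. On to the blue tray.

Call:
arm_command([
  [10,0,-48,0],
  [10,0,-48,0],
  [10,0,-48,0],
  [10,0,-48,0],
  [10,0,-48,0],
  [10,0,-48,0],
  [10,0,-48,0],
  [10,0,-48,0],
  [10,15,-30,0],
  [0,15,0,6.5],
  [0,10,0,6.5],
  [0,0,0,0],
  [0,0,0,0],
])

```text
clock: 7.6
eef_pos: [0.45, -0.0966, 0.1174]
tcp_rot: [-1.526, 0.327, -0.276]
wrist_force: [0.1, -0.2, -0.3]
grip_width: 0.0239
```

```bash
python3 g.py 455.5 -98.7 60 -22
```

```text
pos [450.  -96.6 117.4] yaw -22.1 down -0.9992 shift [ 7.9 57.1 -0.9] n 1.2 turn about tool y -0.1 q6 -0.1 q1 -0.47
```

Call:
arm_command([
  [5,30,0,0],
  [3,25,0,0],
  [0,10,0,0],
  [0,5,0,0],
  [0,0,0,0],
  [0,0,0,0],
])

```text
clock: 8.2
eef_pos: [0.4569, -0.0966, 0.0472]
tcp_rot: [-1.528, 0.314, -0.268]
wrist_force: [1.0, -0.1, 0.1]
grip_width: 0.0235
```

```bash
python3 g.py 455.5 -98.7 14 -22; python3 -c "
from h import *
print(cv2.Rodrigues(sensors.state()['tcp_rot'])[0].round(3))
b=snap('side','s3.png')['color']
cv2.imwrite('pics/c3.png',cv2.resize(b[140:230,220:340],(800,600),interpolation=2))"
```

```text
pos [456.9 -96.6  47.2] yaw -21.3 down -0.9993 shift [ 0.6 33.2 -3. ] n 0.7 turn about tool y 0.7 q6 -0.11 q1 -0.47
[[ 0.931 -0.024  0.363]
 [-0.363  0.028  0.931]
 [-0.033 -0.999  0.017]]
```

View pics/c3.png

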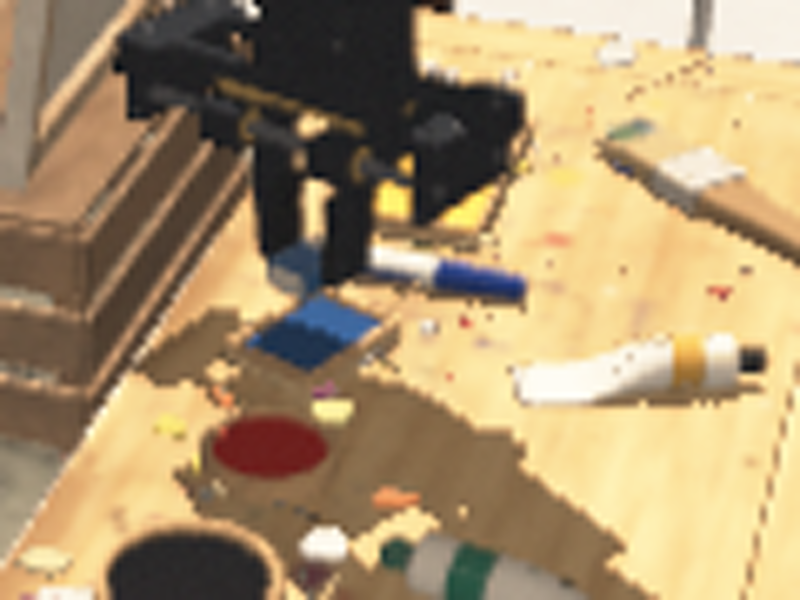

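The eraser (295,265) is above the blue tray (315,335) in the crop, and the marker is clear. Lowering.

Call:
arm_command([
  [0,14,-3,0.7],
  [0,11,0,0],
  [0,6,0,0],
  [0,2,0,0],
  [0,0,0,0],
  [0,0,0,0],
])

```text
clock: 8.85
eef_pos: [0.4568, -0.0991, 0.0158]
tcp_rot: [-1.529, 0.318, -0.281]
wrist_force: [-0.4, -0.1, -0.4]
grip_width: 0.0236
```

```bash
python3 g.py 455.5 -98.7 13.5 -22
```

```text
pos [456.8 -99.1  15.8] yaw -21.9 down -0.9995 shift [-1.3  2.3 -0.2] n 0.1 turn about tool y 0.1 q6 -0.1 q1 -0.47
```

Call:
arm_command([
  [-1,2,0,0],
  [0,0,0,0],
  [0,0,0,0],
])

```text
clock: 9.15
eef_pos: [0.4562, -0.0987, 0.0143]
tcp_rot: [-1.529, 0.317, -0.281]
wrist_force: [0.4, 0.5, 0.2]
grip_width: 0.0237
```

Call:
arm_command([
  [0,0,0,0],
  [0,0,0,0],
  [0,0,0,0],
  [0,0,0,0],
], hand=40)

```text
clock: 9.55
eef_pos: [0.4563, -0.0988, 0.0146]
tcp_rot: [-1.529, 0.316, -0.282]
wrist_force: [0.3, 1.4, 0.1]
grip_width: 0.0399
```

Call:
arm_command([
  [0,-15,0,0],
  [0,-30,0,0],
  [0,-45,0,0],
  [0,-45,0,0],
  [0,-10,0,-6.5],
  [0,0,0,-6.5],
  [0,0,0,0],
])

```text
clock: 10.25
eef_pos: [0.4586, -0.1024, 0.1656]
tcp_rot: [-1.544, 0.132, -0.101]
wrist_force: [-0.0, 0.6, 0.6]
grip_width: 0.0397
```

```bash
python3 g.py 424.8 279.3 150 -9
```

```text
pos [ 458.6 -102.4  165.6] yaw -8.5 down -0.9995 shift [-89.4  25.7 372.1] n 7.7 turn about tool y 0.5 q6 -0.34 q1 -0.48
```

Call:
arm_command([
  [-11,0,48,0],
  [-11,0,48,0],
  [-11,0,48,0],
  [-11,0,48,0],
  [-11,0,48,0],
  [-11,0,48,0],
  [-11,0,48,0],
  [-11,0,30,0],
  [0,0,0,0],
  [0,0,0,0],
], hand=65)

```text
clock: 11.25
eef_pos: [0.4276, 0.2821, 0.1714]
tcp_rot: [-1.544, 0.165, -0.124]
wrist_force: [0.7, -0.3, 0.0]
grip_width: 0.0649
```

```bash
python3 g.py 424.8 279.3 110 -9; python3 -c "
from h import *
print(cv2.Rodrigues(sensors.state()['tcp_rot'])[0].round(3))
a=snap('top','t4.png')['color'];b=snap('side','s4.png')['color']
cv2.imwrite('pics/c4.png',np.hstack([cv2.resize(a[170:215,285:330],(400,400),interpolation=2),cv2.resize(b[210:310,170:270],(400,400))]))"
```

```text
pos [427.6 282.1 171.4] yaw -10.6 down -0.9994 shift [-0.5 61.4 -4.4] n 1.2 turn about tool y -1.6 q6 0.51 q1 0.34
[[ 0.983 -0.024  0.184]
 [-0.184  0.024  0.983]
 [-0.028 -0.999  0.019]]
```

View pics/c4.png

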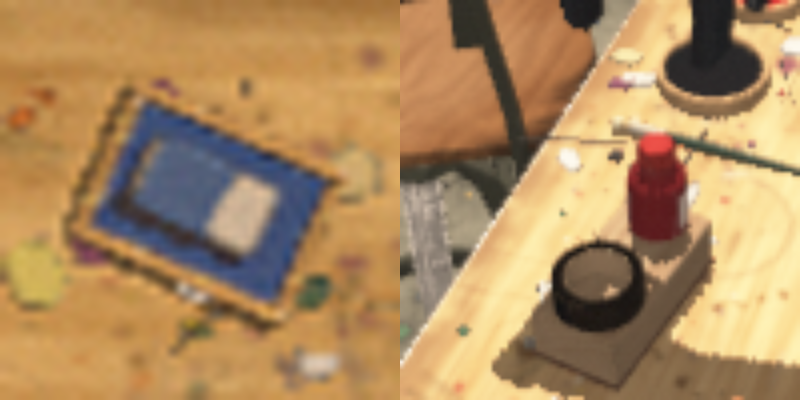

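The eraser lies flat in the blue tray, aligned with it. Next, down onto the ink bottle.

Call:
arm_command([
  [0,20,-4,-1.6],
  [0,20,0,0],
  [0,12,0,0],
  [0,0,0,0],
  [0,0,0,0],
])

```text
clock: 11.85
eef_pos: [0.4281, 0.2731, 0.1186]
tcp_rot: [-1.545, 0.152, -0.113]
wrist_force: [0.3, 0.3, -0.8]
grip_width: 0.0648
```

```bash
python3 g.py 424.8 279.3 45 -9
```

```text
pos [428.1 273.1 118.6] yaw -9.7 down -0.9995 shift [-2.4 73.8  4.1] n 1.5 turn about tool y -0.7 q6 0.47 q1 0.32
```

Call:
arm_command([
  [-2,15,4,-0.7],
  [0,12,1,0],
  [0,12,0,0],
  [0,0,0,0],
  [0,0,0,0],
])

```text
clock: 12.35
eef_pos: [0.4284, 0.2782, 0.0807]
tcp_rot: [-1.543, 0.142, -0.11]
wrist_force: [0.6, 0.0, 0.1]
grip_width: 0.065
```

```bash
python3 g.py 424.8 279.3 45 -9
```

```text
pos [428.4 278.2  80.7] yaw -9.2 down -0.9995 shift [-2.9 35.7 -0.3] n 0.7 turn about tool y -0.2 q6 0.47 q1 0.33
```

Call:
arm_command([
  [-3,14,0,0],
  [0,12,0,0],
  [0,7,0,0],
  [0,2,0,0],
  [0,0,0,0],
  [0,0,0,0],
])

```text
clock: 12.95
eef_pos: [0.4264, 0.2799, 0.0461]
tcp_rot: [-1.542, 0.139, -0.113]
wrist_force: [0.2, -1.3, 0.1]
grip_width: 0.065
```

```bash
python3 g.py 424.8 279.3 45 -9; python3 -c "
from h import *
b=snap('side','s5.png')['color']
cv2.imwrite('pics/c5.png',cv2.resize(b[200:310,170:280],(550,550),interpolation=2))"
```

```text
pos [426.4 279.9  46.1] yaw -9.2 down -0.9995 shift [-1.5  1.1 -0.9] n 0.0 turn about tool y -0.2 q6 0.47 q1 0.34
```

View pics/c5.png

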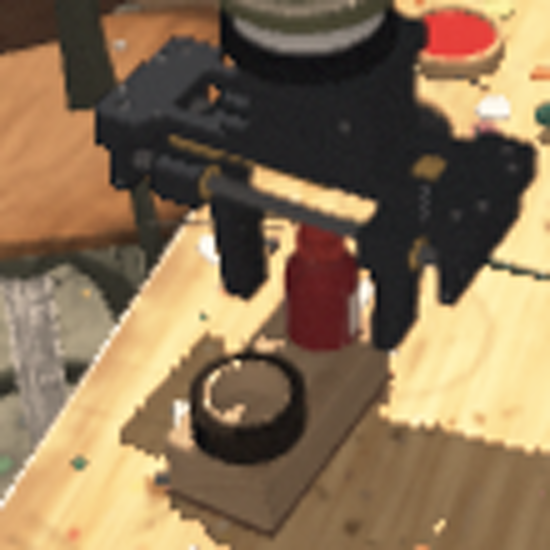

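The fingers straddle the bottle (crop (320,290)) with room each side, and the cap is clear of the palm. Closing gently.

Call:
arm_command([
  [0,0,0,0],
  [0,0,0,0],
  [0,0,0,0],
  [0,0,0,0],
  [0,0,0,0],
  [0,0,0,0],
  [0,0,0,0],
  [0,0,0,0],
], hand=26, newtons=15)

```text
clock: 13.8
eef_pos: [0.4269, 0.2801, 0.0471]
tcp_rot: [-1.541, 0.138, -0.115]
wrist_force: [0.4, 0.5, -0.4]
grip_width: 0.0338
```

Call:
arm_command([
  [0,-5,0,0],
  [0,-10,0,0],
  [0,-20,0,0],
  [0,-30,0,0],
  [0,-30,0,0],
  [0,-15,0,0],
  [0,0,0,0],
])

```text
clock: 14.5
eef_pos: [0.4281, 0.2767, 0.1648]
tcp_rot: [-1.541, 0.138, -0.115]
wrist_force: [0.3, 0.9, -0.8]
grip_width: 0.0341
```

```bash
python3 g.py 446.5 -1.6 100 -5; python3 -c "
from h import *
print(cv2.Rodrigues(sensors.state()['tcp_rot'])[0].round(3))"
```

```text
pos [428.1 276.7 164.8] yaw -9.2 down -0.9996 shift [  63.9   57.  -273.2] n 5.7 turn about tool y -4.2 q6 0.48 q1 0.33
[[ 0.987 -0.012  0.161]
 [-0.161  0.027  0.987]
 [-0.016 -1.     0.025]]
```

Call:
arm_command([
  [7,0,-20,0],
  [9,0,-35,0],
  [9,0,-35,0],
  [9,0,-35,0],
  [9,0,-35,0],
  [9,0,-35,0],
  [9,0,-35,0],
  [3,0,-25,0],
  [0,0,-10,0],
  [0,0,0,0],
  [0,0,0,0],
])

```text
clock: 15.6
eef_pos: [0.446, -0.0035, 0.1526]
tcp_rot: [-1.54, 0.141, -0.109]
wrist_force: [-0.8, -0.5, -0.7]
grip_width: 0.0341
```

```bash
python3 g.py 446.5 -1.6 60
```

```text
pos [446.   -3.5 152.6] yaw -9.1 down -0.9994 shift [ 2.2 92.6 -0.4] n 1.9  q6 -0.14 q1 -0.28
```

Call:
arm_command([
  [1,25,0,0],
  [1,30,0,0],
  [0,25,0,0],
  [0,12,0,0],
  [0,0,0,0],
  [0,0,0,0],
])

```text
clock: 16.2
eef_pos: [0.4469, 0.0059, 0.0584]
tcp_rot: [-1.54, 0.132, -0.104]
wrist_force: [-0.5, -0.1, -0.3]
grip_width: 0.0342
```

```bash
python3 g.py 446.5 -1.6 21
```

```text
pos [446.9   5.9  58.4] yaw -8.6 down -0.9995 shift [ 1.4 37.1 -8.5] n 0.8  q6 -0.13 q1 -0.26
```

Call:
arm_command([
  [1,10,-8,0],
  [0,8,0,0],
  [0,6,0,0],
  [0,5,0,0],
  [0,0,0,0],
  [0,0,0,0],
])

```text
clock: 16.8
eef_pos: [0.4474, -0.0016, 0.0284]
tcp_rot: [-1.541, 0.129, -0.106]
wrist_force: [-0.4, 0.0, -0.7]
grip_width: 0.034
```

```bash
python3 g.py 446.5 -1.6 21
```

```text
pos [447.4  -1.6  28.4] yaw -8.6 down -0.9995 shift [-0.7  7.4 -0.3] n 0.1  q6 -0.15 q1 -0.28
```

Call:
arm_command([
  [0,3,0,0],
  [0,2,0,0],
  [0,1,0,0],
  [0,0,0,0],
  [0,0,0,0],
])

```text
clock: 17.3
eef_pos: [0.4476, -0.0015, 0.0223]
tcp_rot: [-1.541, 0.128, -0.107]
wrist_force: [0.0, 0.0, -1.1]
grip_width: 0.0342
```

```bash
python3 g.py 446.5 -1.6 21; python3 -c "
from h import *
b=snap('side','s6.png')['color']
cv2.imwrite('pics/c6.png',cv2.resize(b[150:240,220:310],(540,540),interpolation=2))"
```

```text
pos [447.6  -1.5  22.3] yaw -8.6 down -0.9996 shift [-1.1  1.3 -0.4] n 0.0  q6 -0.16 q1 -0.28
```

View pics/c6.png

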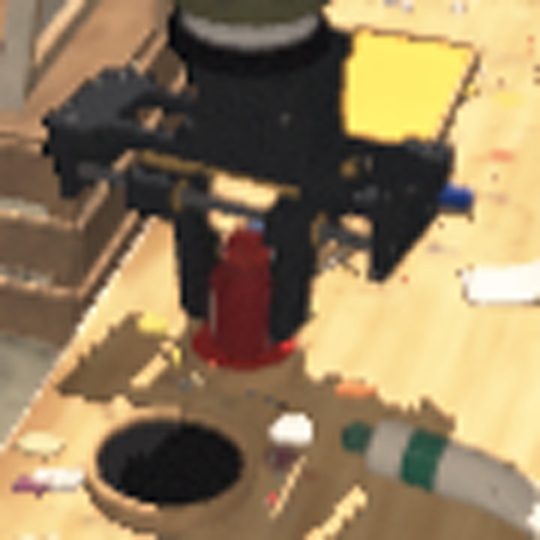

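The bottle (245,310) stands over the red floor (245,350), upright and centred. Easing down in millimetres until the force shows.

Call:
arm_command([
  [-0.5,1,0,0],
  [0,0,0,0],
  [0,0.7,0,0],
  [0,0,0,0],
])

```text
clock: 17.75
eef_pos: [0.4473, -0.0014, 0.0211]
tcp_rot: [-1.541, 0.127, -0.107]
wrist_force: [-0.1, -0.3, -1.1]
grip_width: 0.0341
```

Call:
arm_command([
  [0,1,0,0],
  [0,0,0,0],
  [0,0,0,0],
])

```text
clock: 18.05
eef_pos: [0.4476, -0.0014, 0.0212]
tcp_rot: [-1.541, 0.126, -0.108]
wrist_force: [-0.1, 0.6, -0.7]
grip_width: 0.0341
```

Call:
arm_command([
  [0,1,0,0],
  [0,0,0,0],
  [0,1,0,0],
  [0,0,0,0],
  [0,0,0,0],
])

```text
clock: 18.55
eef_pos: [0.4478, -0.0014, 0.021]
tcp_rot: [-1.541, 0.126, -0.108]
wrist_force: [-0.4, -0.4, 0.3]
grip_width: 0.0342
```

The height is stuck at 21 mm with the force turning positive, so the bottle is on the floor. Opening.

Call:
arm_command([
  [0,0,0,0],
  [0,0,0,0],
  [0,0,0,0],
  [0,0,0,0],
  [0,0,0,0],
], hand=60)

```text
clock: 19.05
eef_pos: [0.4478, -0.0014, 0.0204]
tcp_rot: [-1.541, 0.126, -0.107]
wrist_force: [-0.5, 0.3, 0.6]
grip_width: 0.0599
```

Call:
arm_command([
  [0,-15,0,0],
  [0,-30,0,0],
  [0,-45,0,0],
  [0,-45,0,0],
  [0,-10,0,0],
  [0,0,0,0],
], hand=80)

```text
clock: 19.65
eef_pos: [0.4486, -0.0054, 0.1702]
tcp_rot: [-1.541, 0.128, -0.106]
wrist_force: [0.2, -0.3, -0.7]
grip_width: 0.0803
```

```bash
python3 g.py 434 340 110 -9
```

```text
pos [448.6  -5.4 170.2] yaw -8.6 down -0.9995 shift [-64.8  69.9 337.7] n 7.0 turn about tool y 0.4 q6 -0.15 q1 -0.29
```

Call:
arm_command([
  [-9,0,48,0],
  [-9,0,48,0],
  [-9,0,48,0],
  [-9,0,48,0],
  [-9,0,48,0],
  [-9,15,48,0],
  [-9,20,45,0],
  [0,20,5,0],
  [0,0,0,0],
  [0,0,0,0],
])

```text
clock: 20.65
eef_pos: [0.4334, 0.3451, 0.1148]
tcp_rot: [-1.545, 0.14, -0.102]
wrist_force: [0.9, 1.5, 0.2]
grip_width: 0.0802
```

```bash
python3 g.py 434 340 60 -9
```

```text
pos [433.4 345.1 114.8] yaw -8.8 down -0.9995 shift [ 2.8 54.6 -6. ] n 1.1 turn about tool y 0.2 q6 0.58 q1 0.45
```

Call:
arm_command([
  [2,20,-5,0],
  [0,20,0,0],
  [0,10,0,0],
  [0,0,0,0],
  [0,0,0,0],
])

```text
clock: 21.15
eef_pos: [0.4361, 0.3378, 0.0668]
tcp_rot: [-1.543, 0.141, -0.109]
wrist_force: [0.5, 1.0, 0.5]
grip_width: 0.0801
```

```bash
python3 g.py 434 340 40 -9; python3 -c "
from h import *
a=snap('top','t7.png')['color'];b=snap('side','s7.png')['color']
cv2.imwrite('pics/c7.png',np.hstack([cv2.resize(a[170:215,250:295],(360,360),interpolation=2),cv2.resize(b[210:300,170:260],(360,360))]))"
```

```text
pos [436.1 337.8  66.8] yaw -9.1 down -0.9995 shift [-1.9 26.9  1.3] n 0.5 turn about tool y -0.1 q6 0.57 q1 0.43
```

View pics/c7.png

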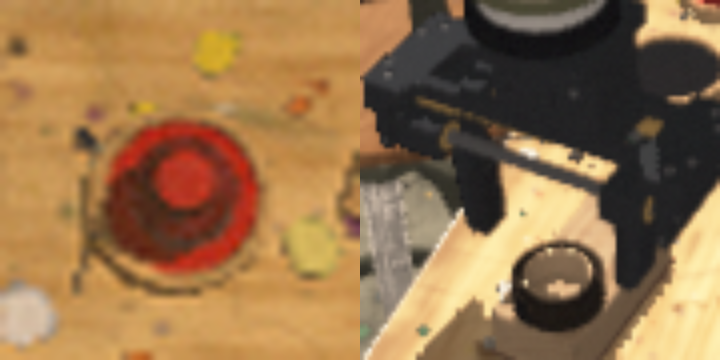

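The ink stands within the red floor (crop (185,190)), and the tape (560,285) lies between the fingers. Descending to 40 mm.

Call:
arm_command([
  [-2,13,1,0],
  [0,8,0,0],
  [0,5,0,0],
  [0,1,0,0],
  [0,0,0,0],
  [0,0,0,0],
])

```text
clock: 21.85
eef_pos: [0.4339, 0.3405, 0.0386]
tcp_rot: [-1.542, 0.139, -0.11]
wrist_force: [-0.9, 0.6, -0.5]
grip_width: 0.0798
```

```bash
python3 g.py 434 340 40 -9
```

```text
pos [433.9 340.5  38.6] yaw -9.1 down -0.9995 shift [ 0.1 -1.5 -0.5] n 0.0 turn about tool y -0.1 q6 0.57 q1 0.44
```

Call:
arm_command([
  [0,-1,0,0],
  [0,0,0,0],
  [0,0,0,0],
  [0,0,0,0],
  [0,0,0,0],
  [0,0,0,0],
  [0,0,0,0],
  [0,0,0,0],
], hand=45, newtons=15)

```text
clock: 22.65
eef_pos: [0.4343, 0.3406, 0.0404]
tcp_rot: [-1.542, 0.138, -0.111]
wrist_force: [0.3, 0.6, -0.4]
grip_width: 0.0501
```

Call:
arm_command([
  [0,-5,0,0],
  [0,-10,0,0],
  [0,-25,0,0],
  [0,-35,0,0],
  [0,-35,0,0],
  [0,-15,0,0],
  [0,0,0,0],
])

```text
clock: 23.35
eef_pos: [0.4361, 0.3369, 0.1738]
tcp_rot: [-1.541, 0.137, -0.111]
wrist_force: [1.0, -0.3, -1.4]
grip_width: 0.0502
```

```bash
python3 g.py 452 102.7 100 -5
```

```text
pos [436.1 336.9 173.8] yaw -9.1 down -0.9995 shift [  54.1   67.3 -230.5] n 4.9 turn about tool y -4.1 q6 0.58 q1 0.43
```

Call:
arm_command([
  [10,0,-40,0],
  [11,0,-45,0],
  [11,0,-45,0],
  [11,0,-45,0],
  [9,20,-40,0],
  [0,20,-10,0],
  [0,20,0,0],
  [0,0,0,0],
  [0,0,0,0],
])

```text
clock: 24.25
eef_pos: [0.4489, 0.0998, 0.1028]
tcp_rot: [-1.541, 0.138, -0.109]
wrist_force: [0.6, 0.7, 0.2]
grip_width: 0.0506
```

```bash
python3 g.py 452 102.7 40; python3 -c "
from h import *
a=load('t7.png');g=a['color'].astype(int)
M=np.zeros(g.shape[:2],np.uint8);M[172:214,214:256]=(g.sum(2)<230)[172:214,214:256]
c=max(cv2.findContours(M,0,2)[0],key=cv2.contourArea);P=ray(a,c.reshape(-1,2),.008)[:,:2]*1000
print(cv2.minEnclosingCircle(P.astype(np.float32)),P.min(0),P.max(0))
b=snap('side','s8.png')['color']
cv2.imwrite('pics/c8.png',cv2.resize(b[160:260,190:310],(720,600),interpolation=2))"
```

```text
pos [448.9  99.8 102.8] yaw -9.0 down -0.9995 shift [ 3.9 62.8  1.8] n 1.3  q6 0.09 q1 -0.05
((451.50225830078125, 101.85845184326172), 34.368133544921875) [417.48114444  68.29436478] [483.99339158 134.50037945]
```

View pics/c8.png

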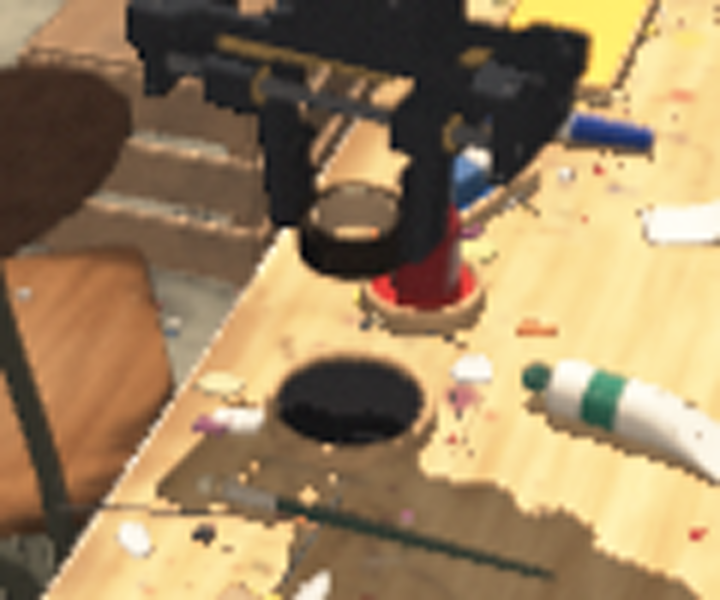

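The tape is held flat (350,230), the black tray (350,400) agrees with a centre of (451.5,102), and brush and ink are clear. Lowering.

Call:
arm_command([
  [3,25,2,0],
  [0,20,0,0],
  [0,10,0,0],
  [0,0,0,0],
  [0,0,0,0],
])

```text
clock: 24.8
eef_pos: [0.4541, 0.1048, 0.0505]
tcp_rot: [-1.541, 0.128, -0.112]
wrist_force: [1.0, 0.5, -0.6]
grip_width: 0.0502
```

```bash
python3 g.py 451.5 102 15
```

```text
pos [454.1 104.8  50.5] yaw -8.8 down -0.9996 shift [-1.7 35.4 -4.1] n 0.7  q6 0.09 q1 -0.04
```

Call:
arm_command([
  [-2,15,-4,0],
  [0,10,0,0],
  [0,6,0,0],
  [0,3,0,0],
  [0,0,0,0],
  [0,0,0,0],
])

```text
clock: 25.4
eef_pos: [0.454, 0.1025, 0.0189]
tcp_rot: [-1.541, 0.122, -0.117]
wrist_force: [0.5, -0.5, -0.5]
grip_width: 0.05
```

```bash
python3 g.py 451.5 102 15
```

```text
pos [454.  102.5  18.9] yaw -8.8 down -0.9996 shift [-2.4  3.9 -1. ] n 0.1  q6 0.08 q1 -0.05
```

Call:
arm_command([
  [-2,2,-1,0],
  [0,1,0,0],
  [0,1,0,0],
  [0,0,0,0],
  [0,0,0,0],
])

```text
clock: 25.9
eef_pos: [0.4521, 0.1019, 0.0152]
tcp_rot: [-1.54, 0.121, -0.118]
wrist_force: [-0.1, 0.1, -1.8]
grip_width: 0.0502
```

Call:
arm_command([
  [0,0,0,0],
  [0,0,0,0],
  [0,0,0,0],
  [0,0,0,0],
], hand=70)

```text
clock: 26.3
eef_pos: [0.4524, 0.1019, 0.0155]
tcp_rot: [-1.54, 0.121, -0.118]
wrist_force: [-0.6, 0.0, 1.1]
grip_width: 0.0698
```

Call:
arm_command([
  [0,-15,0,0],
  [0,-30,0,0],
  [0,-40,0,0],
  [0,-40,0,0],
  [0,0,0,0],
], hand=86)

```text
clock: 26.8
eef_pos: [0.4517, 0.0984, 0.1443]
tcp_rot: [-1.541, 0.123, -0.116]
wrist_force: [-0.2, -0.6, 0.3]
grip_width: 0.0862
```

```bash
python3 g.py 430 312.5 110 -8.7
```

```text
pos [451.7  98.4 144.3] yaw -8.8 down -0.9996 shift [-53.9  40.2 207.3] n 4.4 turn about tool y -0.1 q6 0.08 q1 -0.05
```

```bash
python3 -c "
from h import *
a=snap('top','t9.png');im=a['color']
A=cv2.resize(im[165:230,120:185],(390,390),interpolation=2);B=cv2.resize(im[165:230,205:270],(390,390),interpolation=2)
cv2.imwrite('pics/c9.png',np.hstack([A,B]))"
```

```text
(no output)
```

View pics/c9.png

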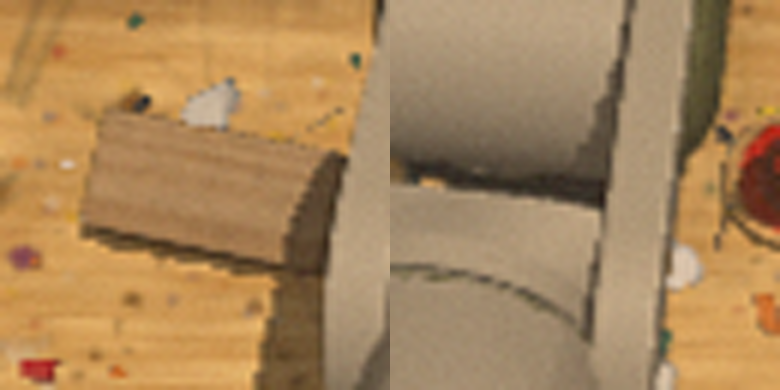

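The bare block's top face shows its corners at (103,113), (333,153), (286,265) and (82,230) in the left crop.

```bash
python3 -c "
from g import *
a=load('t9.png');P=ray(a,np.array([(103,113),(333,153),(286,265),(82,230)])/6+[120,165]-.45,.034)*1000
print(P.round(1),P.mean(0),[np.linalg.norm(P[i]-P[(i+1)%4]).round(1) for i in range(4)])
for i,j in((0,1),(3,2)): d=P[i]-P[j];print(np.degrees(np.arctan2(-d[0],d[1])))
"
```

```text
[[464.1 364.6  34. ]
 [448.8 260.2  34. ]
 [398.1 278.7  34. ]
 [411.3 370.9  34. ]] [430.57183363 318.57065392  34.        ] [np.float64(105.5), np.float64(53.9), np.float64(93.1), np.float64(53.2)]
-8.315442444396034
-8.09706957235699
```

Call:
arm_command([
  [-11,0,42,0],
  [-11,0,42,0],
  [-11,0,42,0],
  [-11,15,42,0],
  [-10,15,35,0],
  [0,10,5,0],
  [0,0,0,0],
  [0,0,0,0],
])

```text
clock: 27.65
eef_pos: [0.4246, 0.3185, 0.0965]
tcp_rot: [-1.547, 0.139, -0.107]
wrist_force: [0.7, 0.2, 1.6]
grip_width: 0.0859
```

```bash
python3 g.py 430 312.5 60 -8.7
```

```text
pos [424.6 318.5  96.5] yaw -9.0 down -0.9996 shift [ 7.1 36.3 -5.7] n 0.7 turn about tool y -0.3 q6 0.55 q1 0.41
```

The left edge midpoint gives a centre of (429.5,312.4), matching the estimate. The right corners were in shadow, which explains the short length. Descending.

Call:
arm_command([
  [6,18,-5,0],
  [0,15,0,0],
  [0,5,0,0],
  [0,0,0,0],
  [0,0,0,0],
])

```text
clock: 28.15
eef_pos: [0.4315, 0.3088, 0.0591]
tcp_rot: [-1.546, 0.142, -0.114]
wrist_force: [-0.8, -0.3, 0.9]
grip_width: 0.086
```

```bash
python3 g.py 430 312.5 12 -8.7
```

```text
pos [431.5 308.8  59.1] yaw -9.4 down -0.9996 shift [-1.1 47.1  2.5] n 0.9 turn about tool y -0.7 q6 0.53 q1 0.39
```

Call:
arm_command([
  [-1,15,3,-0.7],
  [0,12,0,0],
  [0,10,0,0],
  [0,6,0,0],
  [0,2,0,0],
  [0,0,0,0],
  [0,0,0,0],
])

```text
clock: 28.85
eef_pos: [0.4323, 0.3129, 0.015]
tcp_rot: [-1.544, 0.13, -0.109]
wrist_force: [0.1, -1.1, -0.0]
grip_width: 0.0857
```

```bash
python3 g.py 430 312.5 12 -8.7
```

```text
pos [432.3 312.9  15. ] yaw -8.7 down -0.9996 shift [-2.1  3.  -0.8] n 0.1 turn about tool y -0.0 q6 0.52 q1 0.39
```

Call:
arm_command([
  [-2,3,0,0],
  [0,0,0,0],
  [0,0,0,0],
  [0,0,0,0],
  [0,0,0,0],
  [0,0,0,0],
  [0,0,0,0],
], hand=48, newtons=25)

```text
clock: 29.55
eef_pos: [0.4305, 0.3135, 0.0126]
tcp_rot: [-1.543, 0.129, -0.11]
wrist_force: [0.3, -0.1, -0.2]
grip_width: 0.0546
```

Call:
arm_command([
  [0,-5,0,0],
  [0,-15,0,0],
  [0,-30,0,0],
  [0,-40,0,0],
  [0,-40,0,0],
  [0,-25,0,0],
  [0,0,0,0],
])

```text
clock: 30.25
eef_pos: [0.4313, 0.309, 0.1743]
tcp_rot: [-1.545, 0.131, -0.109]
wrist_force: [-0.3, -0.0, -2.3]
grip_width: 0.0549
```

```bash
python3 g.py 442.5 -285.8 150 0
```

```text
pos [431.3 309.  174.3] yaw -8.7 down -0.9996 shift [ 101.8    9.9 -586.6] n 11.9 turn about tool y -8.7 q6 0.53 q1 0.39
```

Call:
arm_command([
  [4,0,-25,0],
  [8,0,-45,0],
  [8,0,-45,0],
  [8,0,-45,0],
  [8,0,-45,0],
  [8,0,-45,0],
  [8,0,-45,0],
  [8,0,-45,0],
  [8,0,-45,0],
  [8,0,-45,0],
  [8,0,-45,0],
  [8,0,-45,0],
  [8,0,-40,0],
  [0,0,-15,0],
  [0,0,0,-4.3],
  [0,0,0,-4.3],
  [0,0,0,0],
  [0,0,0,0],
])

```text
clock: 32.05
eef_pos: [0.4334, -0.2925, 0.1378]
tcp_rot: [-1.532, 0.025, 0.028]
wrist_force: [-1.2, 1.1, -1.0]
grip_width: 0.0547
```

```bash
python3 g.py 442.5 -285.8 90 0
```

```text
pos [ 433.4 -292.5  137.8] yaw 0.2 down -0.9987 shift [10.7 47.7  4.9] n 1.0 turn about tool y 0.2 q6 -0.82 q1 -0.82
```

Call:
arm_command([
  [9,20,5,0],
  [2,20,0,0],
  [0,10,0,0],
  [0,0,0,0],
  [0,0,0,0],
])

```text
clock: 32.55
eef_pos: [0.4432, -0.2833, 0.0861]
tcp_rot: [-1.532, 0.029, 0.025]
wrist_force: [0.4, -0.2, -0.3]
grip_width: 0.0552
```

```bash
python3 g.py 442.5 -285.8 40 0;  python3 -c "
from h import *
print(cv2.Rodrigues(sensors.state()['tcp_rot'])[0].round(3))
b=snap('side','s10.png')['color'];a=snap('top','t10.png')['color']
cv2.imwrite('pics/c10.png',np.hstack([cv2.resize(b[110:220,220:330],(400,400),interpolation=2),cv2.resize(a[170:214,214:258],(400,400),interpolation=2)]))"
```

```text
pos [ 443.2 -283.3   86.1] yaw -0.1 down -0.9987 shift [ 0.9 46.  -4.3] n 0.9 turn about tool y -0.1 q6 -0.79 q1 -0.79
[[ 0.999 -0.034  0.003]
 [-0.002  0.039  0.999]
 [-0.034 -0.999  0.039]]
```

View pics/c10.png

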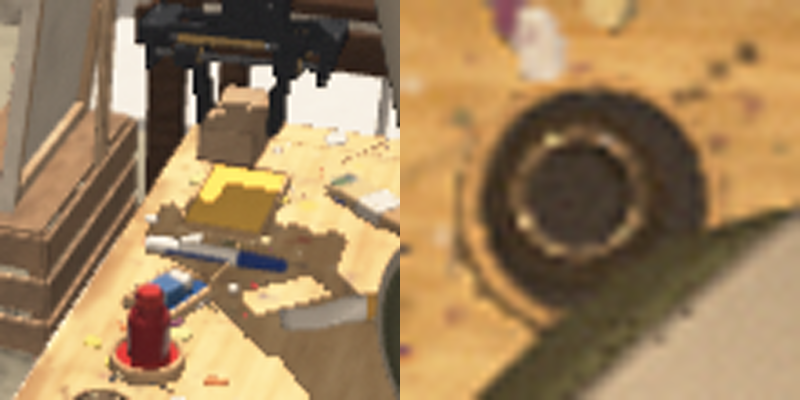

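The tape lies flat in the black tray (580,190). The block is held over the yellow tray (left crop (235,130)), and the ink is upright. Lowering.

Call:
arm_command([
  [0,20,-2,0],
  [0,15,-1,0],
  [0,10,0,0],
  [0,5,0,0],
  [0,0,0,0],
  [0,0,0,0],
])

```text
clock: 33.25
eef_pos: [0.4432, -0.2867, 0.0388]
tcp_rot: [-1.538, 0.025, 0.019]
wrist_force: [-0.5, -0.2, -1.0]
grip_width: 0.0548
```

```bash
python3 g.py 442.5 -285.8 22 0
```

```text
pos [ 443.2 -286.7   38.8] yaw -0.2 down -0.9991 shift [-0.2 16.8  0.3] n 0.3 turn about tool y -0.2 q6 -0.8 q1 -0.8
```

Call:
arm_command([
  [0,8,0,0],
  [0,5,0,0],
  [0,3,0,0],
  [0,0,0,0],
  [0,0,0,0],
])

```text
clock: 33.75
eef_pos: [0.4432, -0.2865, 0.0225]
tcp_rot: [-1.54, 0.024, 0.018]
wrist_force: [-0.4, -0.7, -1.1]
grip_width: 0.0549
```

```bash
python3 g.py 442.5 -285.8 21 0
```

```text
pos [ 443.2 -286.5   22.5] yaw -0.2 down -0.9991 shift [-0.6  1.5  0.7] n 0.0 turn about tool y -0.2 q6 -0.8 q1 -0.8
```

Call:
arm_command([
  [0,1,0,0],
  [0,0,0,0],
  [0,1,0,0],
  [0,0,0,0],
])

```text
clock: 34.15
eef_pos: [0.4433, -0.2866, 0.0211]
tcp_rot: [-1.54, 0.023, 0.018]
wrist_force: [-1.7, 0.8, 0.4]
grip_width: 0.0549
```

Call:
arm_command([
  [0,0,0,0],
  [0,0,0,0],
  [0,0,0,0],
  [0,0,0,0],
], hand=74)

```text
clock: 34.55
eef_pos: [0.4435, -0.2868, 0.0212]
tcp_rot: [-1.541, 0.023, 0.017]
wrist_force: [-0.7, -0.3, -0.2]
grip_width: 0.0741
```

Call:
arm_command([
  [0,-10,0,0],
  [0,-30,0,0],
  [0,-45,0,0],
  [0,-45,0,0],
  [0,-45,0,0],
  [0,0,-45,0],
  [0,0,-45,0],
  [0,0,-45,0],
  [0,0,-45,0],
  [0,0,0,0],
  [0,0,0,0],
])

```text
clock: 35.65
eef_pos: [0.447, -0.4776, 0.2068]
tcp_rot: [-1.546, 0.018, 0.016]
wrist_force: [1.1, 0.2, 0.4]
grip_width: 0.0739
```

```bash
python3 -c "
from h import *
b=snap('side','s11.png')['color'];a=snap('top','t11.png')
M=load('t0.png')
cv2.imwrite('pics/c11.png',np.vstack([cv2.resize(a['color'][165:240,195:420],(780,260),interpolation=2),cv2.resize(b[130:250,180:420],(780,340),interpolation=2)]))
g=a['color'].astype(int);x0,y0,x1,y1=326,172,344,230
m=(g.min(2)>150)|((g[:,:,0]>g[:,:,2]+20));K=np.zeros(m.shape,np.uint8);K[y0:y1,x0:x1]=m[y0:y1,x0:x1]
c=max(cv2.findContours(K,0,2)[0],key=cv2.contourArea);print('marker',cv2.minAreaRect((ray(a,c.reshape(-1,2),.008)[:,:2]*1000).astype(np.float32)))
"
```

```text
marker ((495.19537353515625, -175.5258331298828), (8.288373947143555, 8.235067367553711), 1.5073517560958862)
```

View pics/c11.png

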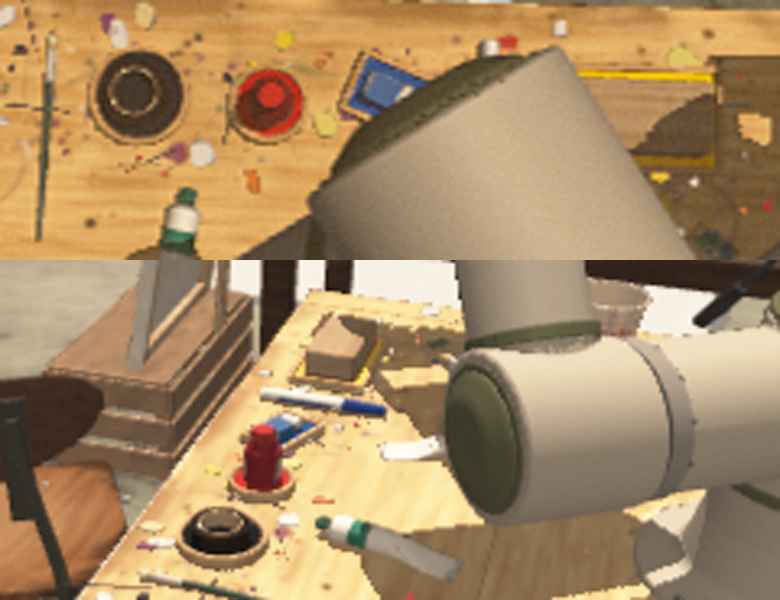

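All four things are in their trays, but the arm hides part of the top view. I'll move it aside for a clear final check.

Call:
arm_command([
  [-45,0,-10,0],
  [-45,0,-10,0],
  [-45,0,-10,0],
  [-45,0,0,0],
  [-45,0,0,0],
  [-45,0,0,0],
  [-30,0,0,0],
  [0,0,0,0],
  [0,0,0,0],
])

```text
clock: 36.65
eef_pos: [0.1429, -0.4985, 0.2174]
tcp_rot: [-1.551, 0.006, 0.026]
wrist_force: [1.0, -0.7, 0.0]
grip_width: 0.0743
```

```bash
python3 -c "
from h import *
b=snap('side','s12.png')['color'];a=snap('top','t12.png')
cv2.imwrite('pics/c12.png',np.hstack([cv2.resize(a['color'][165:235,285:425],(480,240),interpolation=2),cv2.resize(b[140:200,250:325],(300,240),interpolation=2)]))
g=a['color'].astype(int);g0=load('t0.png')['color'].astype(int)
for n,(x0,y0,x1,y1) in {'marker':(326,172,344,230),'brush':(200,172,217,240)}.items(): print(n,np.abs(g-g0)[y0:y1,x0:x1].max(2).mean(),(np.abs(g-g0)[y0:y1,x0:x1].max(2)>60).sum())
"
```

```text
marker 3.4626436781609193 0
brush 3.362456747404844 0
```

View pics/c12.png

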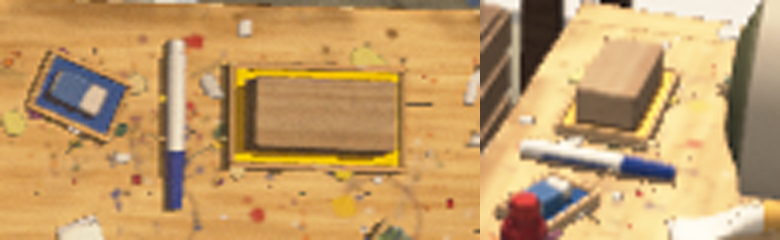

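The block lies in the yellow recess, along the tray and inside the rim (left crop (322,115)). The eraser is still flat, and the marker and brush pixels have not changed since the start. Handing in.

```bash
python3 -c "
from rig import robot;print(robot.job_done())"
```

```text
the job is handed in; nothing more can be done
None
```

The pile is apart and each thing is in its own tray. I moved the eraser first, then the ink, tape and block, and handed in at about 37 s of the 104 s allowed.

**Final pictures:**
- The block and eraser lie flat and along their trays.
- The tape lies flat in its tray.
- The ink stands upright in the red tray.
- The marker and brush areas match the first picture, with no pixel clearly changed.

**Ink:** it was lowered in millimetre steps until it touched the tray floor, then released. The wrist force read under about 2.5 N wherever I checked it during the job.

**Small things that did not match exactly:**
- The tool drifted 2–3° off vertical as it moved, because the moves can't correct that tilt. So the bottle was carried about 2° off upright.
- The tape sat a few millimetres off its tray's centre in the picture.
- The block's length measured short in one picture because its right end was in shadow. I took its centre from the other end, and that agreed with my earlier estimate.

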